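# Fish the spatula out of the food warmer

### The job

A wooden spatula has slipped into the food warmer and lies under its fixed half cover. First switch the warmer off by flipping its lever over to the back, and only then reach in, take the spatula by the handle, tilt it and draw it out diagonally through the opening. Finish holding it still in the gripper, clear of everything, all of it at least 5 cm higher than the warmer's cover; leave the lever off and do not disturb the mug, the tub and the jar standing around.

Things in the scene. Friction and masses are not known exactly. Their poses are not given: they have to be found in the camera images.
- warmer: fixed counter-top food warmer, a long low steel trough with a switch box at its -y end; origin on the worktop under the trough's middle, x axis to the back (away from the robot), y along the trough. Trough outside 168 (x) x 376 (y), inside x -75..75, y -182..182; floor top z 34, rim z 91. Switch box: y -281..-189, top z 90
- warmer_opening (a point): centre of the opening in the warmer's top, in its frame at x 0, y 101, z 90. The opening is y 20..182 by x -75..75. The rest of the trough (y below 20) lies under the fixed flat steel cover: underside z 86, top z 90, rolled edge at y 14..20, z 85..91
- lever (a joint): toggle lever on the switch box, about its y axis: 0 = on, leaning 0.5 rad towards the front (-x of the warmer); 1.0 = off, leaning 0.5 rad to the back (+x). Weighted over centre: past the upright (0.5) it falls to the nearer end by itself and stays; under 1 N at the knob flips it.
- lever_knob (a point): centre of the lever's dark steel ball knob, 22 diameter; 60 from the lever's pivot, which is in the warmer's frame at x 0, y -235, z 86; the lever's rod is 8 thick
- spatula: loose wooden spatula, 300 long, about 70 g, origin at its underside in mid-length, y axis towards the handle end, z up. Handle 18 wide (x), 14 thick (z), y -50..150; widens to a flat blade 58 wide, 6 thick, y -150..-75; balance near y -18. Starts flat on the trough floor along the trough (within 0.08 rad), blade under the cover, last 11 to 15 cm of the handle under the opening
- spatula_blade_end (a point): middle of the spatula's blade end edge, at y -150 of the spatula
- spatula_handle_end (a point): middle of the spatula's handle end, at y +150 of the spatula
- mug: bystander: mug, 85x122x94, origin at the centre of its underside
- tub: bystander: small clip-lid food tub, 116x108x70, origin at the centre of its underside
- jar: bystander: jam jar with lid, 66x66x108, origin at the centre of its underside

How it is judged:
By the outcome, as a careful person would: the job done as asked, in the order asked, and still so for the second after the job is handed in, while the arm keeps its last pose, push and grip.
It also fails if it takes over 58 s, if anything falls off the work surface, if the arm or the gripper's body presses on something with over 40 N, if the wrist force passes 120 N, or if a joint passes its speed limit or range.

### The arm

A 6-joint arm with a two-finger parallel gripper is mounted at the origin on the work surface; the furniture and walls round the work are solid. World frame = base frame: x ahead of the robot, y to its left, z up, the work surface at z = 0. Lengths are in mm, angles in rad, forces in N, time in s.
With the tool pointing down it reaches from about 350 to 875 mm from the base axis. Payload 4.2 kg.
Tool frame: the origin (TCP) lies on the mounting face of the last link; the fingertips stand 173 mm ahead of it and the grasp point (between the pads) lies 155 mm ahead of it; z points along the fingers, y is the direction in which the jaws open and shut (so a half turn about z gives the same grasp; the last joint's range is limited). The gripper opens to 85 mm and grips with 20 to 120 N. Pads are 22 mm wide; open, the fingers measure 114 mm over their backs; the gripper's body (76 mm by 85 mm) begins 54 mm behind the grasp point. The pads swing forward as they close: fully open they stand 13 mm farther back than shut.
Start: joints at [1.578, 0.385, 0.008, 0, -1.194, -0.259], TCP at [155.686, 605.278, 404.712] pointing down, gripper open.
Joint ranges: [-3.14, 3.14], [-1.21, 2.06], [-1.07, 1.41], [-3.16, 2.05], [-2.99, -0.16], [-3.1, 3.1]. Speed limits (rad/s): [2.79, 2.79, 3.14, 3.14, 3.14, 3.14].

### API

Orientations are given as a unit quaternion [x, y, z, w].
In Python, from bench import arm gives the robot as it stands.
- The arm moves only by the shell command python3 -m jog 'ROWS' [OPENING]. ROWS is JSON, a list that holds one entry, the list of rows, each a list of 4 numbers: the shift along the tool's x, y, z in mm, then the turn about the tool's z in degrees. In form: [[[x, y, z, spin], ...]]. A call has exactly 5 rows; each row is the pose to reach, as a shift and turn from the pose measured when the call began, along the tool's axes at that moment; what a row does not reach only later rows make up. A row lasts 1/8 s, in which the tool goes at most 62.5 mm and 10.7 degrees, less where a joint would pass 70% of its speed; a pose out of reach is approached as far as the arm can. A call with a gripper value outside its range is refused whole. OPENING is the finger opening in mm, from 0 to 85.4, set as the call begins (- or left out, the last holds). The fingers move at their own pace and stop on an object; the grip force is fixed at half the most. Time passes only in rows, so rows that repeat a pose let the fingers close, or fill a call up. It gives the time, the measured TCP pose, the force and the opening at its end, in the units of the state.
- arm.read_state(): the state, without advancing time (a new reading comes with each control period).
- arm.get_image(name): name is "scene" or "top"; returns (picture, depth): 420x560x3 uint8, blue, green, red; 420x560 float32, mm along the optical axis (not along the pixel's ray), 0 where there is no reading.
- arm.camera_params(name): a dict with "mtx" (3x3 intrinsics, pixels), "k1" (the pictures are not rectified: a ray, as slopes to the right and down, at radius r is drawn at 1 + k1 r^2 times it, then the intrinsics apply), "R" (3x3) and "t" (3): a world point X has camera coordinates R X + t. Camera axes: x right, y down, z forward; pixel columns grow to the right and rows downward; lengths in mm; the calibration is good to about 2 mm. A picture is of the moment at which its call begins. camera_params takes no time and is no camera call.
- arm.job_done(): hands the job in, once; it reports no verdict.
The state is a dict: "clock": time; "joints": joint angles; "joint_vel": joint speeds; "joint_efforts": joint torques, N m; "position": TCP position; "ee_rot": TCP orientation; "contact_force": force on the tool from outside, world axes, zero at the start; "wrist_torque": the same for the moment, N m; "gripper_width": finger opening in mm.
Only numpy, scipy, OpenCV 4.12 (cv2) and the standard library are available. Lean on these libraries where they do the work, as an engineer would, in place of code of your own. Each camera call takes 0.05 s, during which the arm holds its last target.

## Working session

There is one attempt and no reset: what is moved stays moved. The work goes in short steps, Python scripts to look and compute and a shell command to move; the robot and the scene stay as the last step left them, time stands still between calls to the robot, and variables do not carry over. Pictures are saved under pics/ and viewed, and the job is handed in when it is done.

```bash
ls; mkdir -p pics; python3 - <<'E'
from bench import arm
import cv2,numpy as np
s=arm.read_state();print(s)
for n in ("scene","top"):
    im,d=arm.get_image(n);cv2.imwrite(f"pics/{n}0.png",im);np.save(f"pics/{n}0.npy",d);p=arm.camera_params(n);print(n,p)
E
```

```text
pics
{'clock': 0.0, 'joints': array([ 1.57757147e+00,  3.85544874e-01,  6.62497522e-03, -5.17504397e-04,
       -1.19399567e+00, -2.58574873e-01]), 'joint_vel': array([ 5.62741182e-04,  4.72230482e-04,  6.49527589e-04, -1.67326070e-05,
       -2.45665044e-04,  3.50470437e-04]), 'joint_efforts': array([-8.01181213e-04, -3.92281616e+01,  1.88405246e+01,  4.18590143e+00,
       -4.53331304e-03, -6.83999801e-06]), 'position': array([155.64418077, 605.09247746, 403.62514716]), 'ee_rot': array([ 9.92072498e-01, -1.25662159e-01, -9.82118034e-05,  1.08212531e-03]), 'contact_force': array([0.20109322, 0.68374693, 1.07518062]), 'wrist_torque': array([ 0.01992007,  0.03705158, -0.00113707]), 'gripper_width': 85.48865772442475}
scene {'mtx': array([[454.15424048,   0.        , 278.40627605],
       [  0.        , 454.15424048, 217.60271963],
       [  0.        ,   0.        ,   1.        ]]), 'k1': 0.0391132028525951, 'R': array([[ 0.70389511, -0.71009793,  0.01710569],
       [-0.54105843, -0.55162395, -0.63479666],
       [ 0.4602037 ,  0.43757509, -0.77248987]]), 't': array([-296.79822229,  285.80563564, 1507.71890877])}
top {'mtx': array([[538.63302153,   0.        , 282.58013289],
       [  0.        , 538.63302153, 211.28078115],
       [  0.        ,   0.        ,   1.        ]]), 'k1': -0.13452574866337838, 'R': array([[ 0.30905984, -0.95102056, -0.00647307],
       [-0.86952307, -0.27980489, -0.40698753],
       [ 0.38524232,  0.13141199, -0.91341078]]), 't': array([-150.81449011,  400.8248091 , 1556.51053221])}
```

View pics/scene0.png

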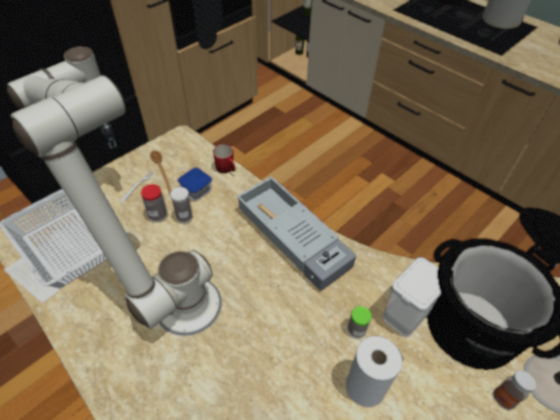

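View pics/top0.png

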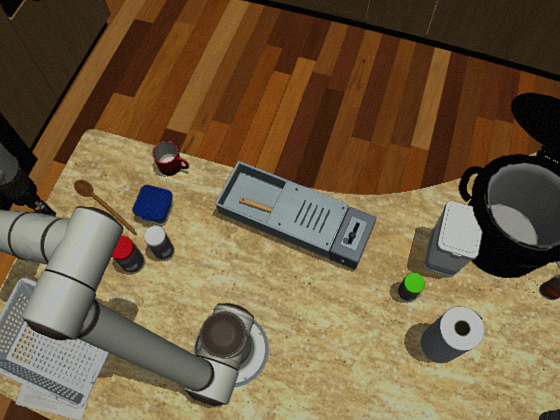

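```bash
cat > h.py <<'E'
import numpy as np,cv2,json
from bench import arm
P={n:arm.camera_params(n) for n in("scene","top")}
def undist(n,uv):
    p=P[n];uv=np.atleast_2d(np.array(uv,float))
    K=p["mtx"];a=(uv-K[:2,2])/[K[0,0],K[1,1]];s=a.copy()
    for _ in range(20): s=a/(1+p["k1"]*(s**2).sum(1,keepdims=True))
    return s
def atz(n,uv,z):
    p=P[n];s=undist(n,uv);d=np.c_[s,np.ones(len(s))]@p["R"];c=-p["R"].T@p["t"]
    k=(z-c[2])/d[:,2];return c+d*k[:,None]
def cloud(n,depth):
    v,u=np.mgrid[:420,:560];s=undist(n,np.c_[u.ravel(),v.ravel()])
    X=np.c_[s,np.ones(len(s))]*depth.reshape(-1,1)
    return ((X-P[n]["t"])@P[n]["R"]).reshape(420,560,3)
def proj(n,X):
    p=P[n];c=np.atleast_2d(X)@p["R"].T+p["t"];s=c[:,:2]/c[:,2:];s=s*(1+p["k1"]*(s**2).sum(1,keepdims=True))
    return s*[p["mtx"][0,0],p["mtx"][1,1]]+p["mtx"][:2,2]
E
python3 - <<'E'
from h import *
for n,(x0,y0,x1,y1) in dict(top=(200,150,400,285),scene=(220,165,370,295)).items():
    im=cv2.imread(f"pics/{n}0.png")[y0:y1,x0:x1];cv2.imwrite(f"pics/{n}0c.png",cv2.resize(im,None,fx=4,fy=4,interpolation=cv2.INTER_CUBIC))
for n in P:
    C=cloud(n,np.load(f"pics/{n}0.npy"))
    for uv in ([(236,165),(218,208),(374,214),(357,266),(300,218),(254,205),(350,237),(168,160),(152,200),(123,245),(157,238),(411,283)] if n=="top" else [(272,181),(240,206),(351,261),(322,284),(300,235),(267,211),(223,155),(195,183),(151,193),(181,196),(360,317)]):
        print(n,uv,C[uv[1],uv[0]].round())
E
```

```text
scene (272, 181) [543. 157.  76.]
scene (240, 206) [387. 172.  40.]
scene (351, 261) [ 473. -294.   70.]
scene (322, 284) [ 342. -280.   58.]
scene (300, 235) [ 416. -109.   95.]
scene (267, 211) [441.  81.  43.]
scene (223, 155) [527. 434.  38.]
scene (195, 183) [326. 362.  69.]
scene (151, 193) [146. 371. 142.]
scene (181, 196) [216. 291. 135.]
scene (360, 317) [ 309. -453.  112.]
top (236, 165) [533. 169.  90.]
top (218, 208) [384. 176.  69.]
top (374, 214) [ 546. -291.   -3.]
top (357, 266) [ 342. -283.   44.]
top (300, 218) [417. -79. 100.]
top (254, 205) [437.  78.  46.]
top (350, 237) [ 383. -238.  150.]
top (168, 160) [522. 418.   8.]
top (152, 200) [345. 383.  71.]
top (123, 245) [161. 379. 140.]
top (157, 238) [211. 290. 145.]
top (411, 283) [ 316. -441.  110.]
```

```bash
python3 - <<'E'
from h import *
# cover/box top plane points -> rect fit
for n in P:
    C=cloud(n,np.load(f"pics/{n}0.npy"));d=np.load(f"pics/{n}0.npy")
    m=(d>0)&(C[...,2]>80)&(C[...,2]<100)&(C[...,0]>380)&(C[...,0]<800)&(abs(C[...,1])<400)
    m=m.astype(np.uint8);k,l,st,_=cv2.connectedComponentsWithStats(m);i=1+np.argmax(st[1:,4])
    q=C[l==i];r=cv2.minAreaRect(q[:,:2].astype(np.float32));print(n,len(q),r,q[:,2].mean(),cv2.boxPoints(r))
E
```

```text
scene 2866 ((445.64202880859375, -54.499786376953125), (473.5817565917969, 167.54962158203125), 84.60137176513672) 88.54226968602728 [[ 339.96048 -282.3584 ]
 [ 506.76688 -298.12222]
 [ 551.3236   173.35883]
 [ 384.51718  189.12265]]
top 4370 ((444.8367919921875, -55.4468994140625), (473.5594482421875, 170.7135009765625), 84.0230484008789) 89.10955598904425 [[ 335.28857 -282.0514 ]
 [ 505.07407 -299.8275 ]
 [ 554.385    171.1576 ]
 [ 384.59952  188.93372]]
```

View pics/top0c.png

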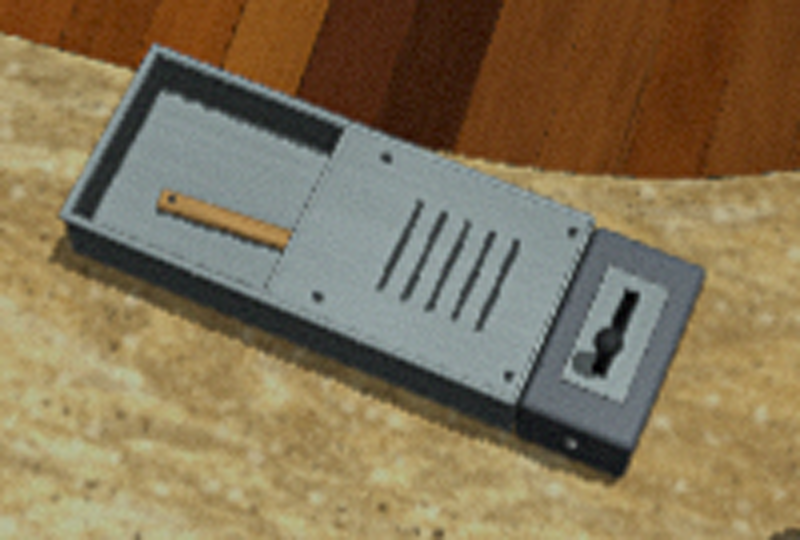

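View pics/scene0c.png

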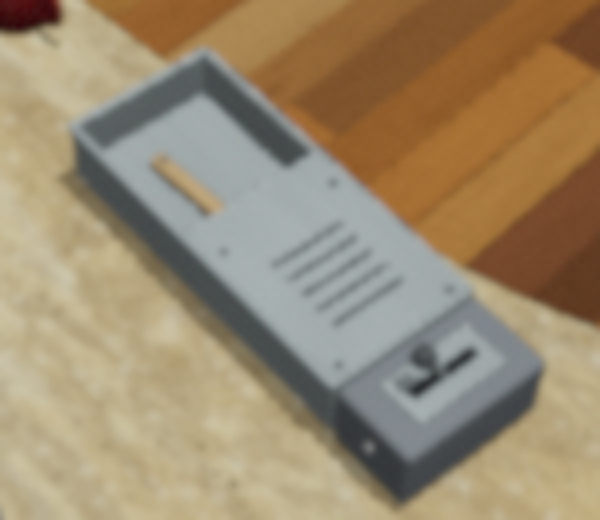

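```bash
python3 - <<'E'
from h import *
from scipy.optimize import least_squares
L=np.array([[84,188,91],[-84,188,91],[84,-281,90],[-84,-281,90]],float)
L[:2,0]=[84,-84]
W=dict(top=[(239,161.2),(215.6,204),(376,216.7),(356.3,262.5)],scene=[(271.5,177.3),(238.3,196.7),(355.5,255.5),(321.2,280)])
def X(p,L):
    c,s=np.cos(p[2]),np.sin(p[2]);return L@np.array([[c,s,0],[-s,c,0],[0,0,1]])+[p[0],p[1],0]
f=lambda p:np.concatenate([(proj(n,X(p,L))-W[n]).ravel() for n in W])
r=least_squares(f,[450,-9,-.1]);print(r.x,r.fun.round(1))
for n in W:
    q=atz(n,W[n],90.5);print(n,q.round(1).tolist())
np.save("w.npy",r.x)
T=lambda n,uv,z:(atz(n,uv,z)[0]).round(1)
print("handle end",T("top",(240.4,200),48),T("scene",(259.8,204.3),48),"exit",T("top",(271.5,209.3),48),T("scene",(273.5,217.2),48))
for n,uv in(("top",(353,235)),("scene",(326,253.6))): print("knob",T(n,uv,138.6), )
print("knob pred",X(r.x,np.array([[-28.8,-235,138.6]])),"cover edge",X(r.x,np.array([[-75,20,90],[75,20,90.],[0,101,90]])))
p=X(r.x,np.array([[-28.8,-235,138.6]]));print(proj("top",p),proj("scene",p))
im=cv2.imread("pics/top0.png")
for n in W:
    im=cv2.imread(f"pics/{n}0.png");im=cv2.resize(im,None,fx=4,fy=4,interpolation=cv2.INTER_CUBIC)
    for poly in ([[84,188,91],[-84,188,91],[-84,-188,91],[84,-188,91]],[[84,-189,90],[-84,-189,90],[-84,-281,90],[84,-281,90]],[[75,182,91],[-75,182,91],[-75,20,91],[75,20,91]],[[75,182,34],[-75,182,34],[-75,20,34],[75,20,34]],[[-28.8,-235,138.6],[0,-235,86]]):
        q=proj(n,X(r.x,np.array(poly,float)))*4+1.5;cv2.polylines(im,[q.round().astype(int)],True,(0,0,255),1)
    x0,y0=(800,600) if n=="top" else (880,660);cv2.imwrite(f"pics/{n}0o.png",im[y0:y0+560,x0:x0+800])
E
```

```text
[ 4.46140943e+02 -1.06842635e+01 -1.14264841e-01] [-0.3 -0.9 -1.4  0.   1.3 -0.4  0.8  2.   0.3 -1.4 -1.9 -1.1  2.1 -1.
 -0.5  0.9]
top [[548.5, 164.6, 90.5], [385.7, 181.9, 90.5], [495.0, -296.0, 90.5], [335.6, -276.5, 90.5]]
scene [[545.1, 162.3, 90.5], [385.6, 176.9, 90.5], [488.9, -297.1, 90.5], [334.1, -279.3, 90.5]]
handle end [439.6 123.9  48. ] [442. 121.  48.] exit [439.1  20.2  48. ] [434.4  39.5  48. ]
knob [ 396.1 -244.5  138.6]
knob [ 395.  -240.9  138.6]
knob pred [[ 390.73490834 -240.86812763  138.6       ]] cover edge [[373.91035483  17.73654054  90.        ]
 [522.93218576   0.63408735  90.        ]
 [457.65659502  89.65710265  90.        ]]
[[351.30984248 236.2789528 ]] [[325.12815341 254.35228276]]
```

View pics/top0o.png

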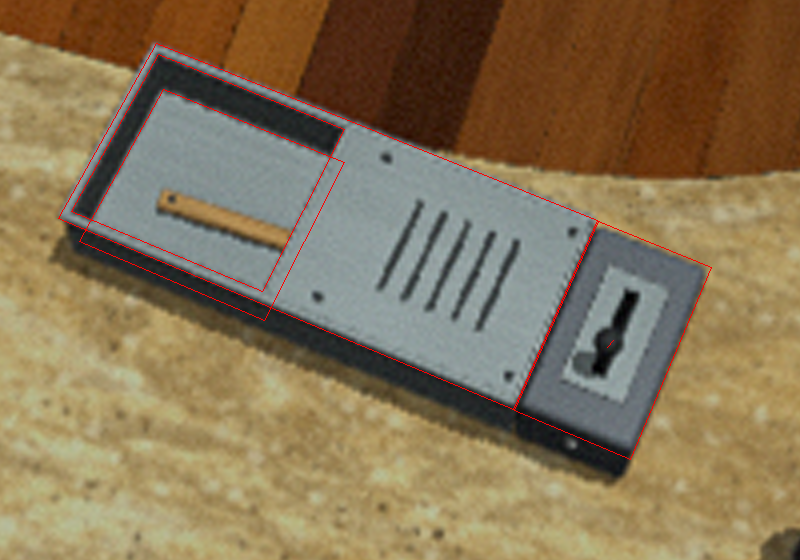

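View pics/scene0o.png

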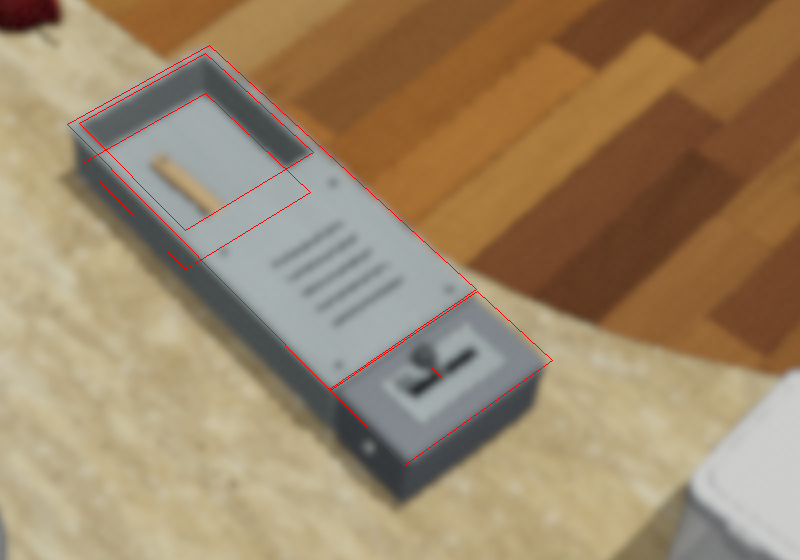

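```bash
cat >> h.py <<'E'
from scipy.spatial.transform import Rotation as Ro
W=np.load("w.npy")
def w2l(X):
    X=np.atleast_2d(X)-[W[0],W[1],0];c,s=np.cos(W[2]),np.sin(W[2]);return X@np.array([[c,-s,0],[s,c,0],[0,0,1]])
def l2w(L):
    c,s=np.cos(W[2]),np.sin(W[2]);return np.atleast_2d(np.array(L,float))@np.array([[c,s,0],[-s,c,0],[0,0,1]])+[W[0],W[1],0]
def shift(X):
    s=arm.read_state();R=Ro.from_quat(s["ee_rot"]).as_matrix();return (R.T@(np.array(X)-s["position"])).round(1)
def show():
    s=arm.read_state();R=Ro.from_quat(s["ee_rot"]).as_matrix()
    print("t",round(s["clock"],2),"pos",s["position"].round(1),"tooly ang",np.degrees(np.arctan2(R[1,1],R[0,1])).round(1),"z",R[:,2].round(3),"F",s["contact_force"].round(1),"w",round(s["gripper_width"],1),"j",s["joints"].round(2))
E
python3 - <<'E'
from h import *
for n in P:
    im=cv2.imread(f"pics/{n}0.png");hsv=cv2.cvtColor(im,cv2.COLOR_BGR2HSV)
    b,g,r=[im[...,i].astype(int) for i in range(3)]
    m=((r-b)>35).astype(np.uint8)
    C=cloud(n,np.load(f"pics/{n}0.npy"));c=proj(n,l2w([-14,80,48]))[0]
    k,l,st,ce=cv2.connectedComponentsWithStats(m);i=l[int(c[1]),int(c[0])];print(n,c,i,st[i],ce[i])
    v,u=np.nonzero(l==i);X=atz(n,np.c_[u,v],46);Lc=w2l(X);r=cv2.minAreaRect(Lc[:,:2].astype(np.float32));print(r,"ymax",Lc[:,1].max(),Lc[:,1].min())
    A=np.polyfit(Lc[:,1],Lc[:,0],1);print("x=",A)
print(l2w([-29,-235,138.6]),shift([480,250,404]))
show()
E
```

```text
scene [269.0023221  211.66328969] 8 [259 204  16  14  78] [266.42307692 210.76923077]
((-17.962764739990234, 92.03443145751953), (17.269527435302734, 85.57442474365234), 4.79692268371582) ymax 134.83945276405007 49.40729170641679
x= [ -0.07591732 -11.01864971]
top [256.59130832 204.22427889] 69 [239 197  34  15 167] [255.41916168 204.28143713]
((-15.038787841796875, 84.10418701171875), (16.21055030822754, 107.8131103515625), 4.348911762237549) ymax 137.79659405622473 30.750866251084638
x= [-0.08102641 -8.11917886]
[[ 390.53621257 -240.84532436  138.6       ]] [4.027e+02 2.631e+02 3.000e-01]
t 0.1 pos [155.6 605.2 403.7] tooly ang -104.4 z [-0.    -0.002 -1.   ] F [-0.4 -0.6  0.4] w 85.6 j [ 1.58  0.39  0.01 -0.   -1.19 -0.26]
```

```bash
python3 -m jog '[[[40,26,0,0],[90,58,0,0],[140,91,0,0],[190,124,0,0],[240,157,0,0]]]' 0; python3 -c "
from h import *
show();print(shift([480,200,404]),shift([345,-242,404]))"
```

```text
clock: 0.72
position: [349.8, 391.6, 403.8]
ee_rot: [0.992, -0.125, -0.0, 0.001]
contact_force: [1.1, 0.9, 0.9]
gripper_width: -0.3
t 0.72 pos [349.8 391.6 403.8] tooly ang -104.4 z [-0.001 -0.002 -1.   ] F [1.1 0.9 0.9] w -0.3 j [ 1.15  0.22 -0.24  0.   -1.12  0.17]
[173.8 153.2   0.2] [153.1 614.9   1.3]
```

```bash
python3 -m jog '[[[32,50,0,0],[64,102,0,0],[96,154,0,0],[128,206,0,0],[160,258,0,0]]]' >/dev/null; python3 -c "
from h import *
show();print(shift([345,-242,404]))"
```

```text
t 1.35 pos [440.5  99.9 404.4] tooly ang -104.4 z [-0.001 -0.002 -1.   ] F [ 0.9  0.6 -0.2] w -0.1 j [ 0.59  0.09 -0.39  0.   -1.09  0.73]
[ -7.6 354.9   1.2]
```

```bash
python3 -m jog '[[[-1,60,0,0],[-3,120,0,0],[-4,180,0,0],[-5,240,0,0],[-7,300,0,0]]]' >/dev/null; python3 -c "
from h import *
show();print(shift([345,-242,404]),shift([345,-242,300]))"
```

```text
t 1.98 pos [ 358.1 -190.6  405.2] tooly ang -104.4 z [ 0.    -0.002 -1.   ] F [1.1 0.1 0.1] w -0.2 j [-0.08 -0.   -0.49  0.   -1.09  1.4 ]
[ 0.  53.1  1.3] [ -0.   52.9 105.3]
```

```bash
python3 -m jog '[[[0,30,0,0],[0,52,0,0],[0,53,40,0],[0,53,80,0],[0,53,105,0]]]' >/dev/null; python3 -c "
from h import *
show();print(shift([435,-241,300]))
im,d=arm.get_image('top');cv2.imwrite('pics/t1.png',cv2.resize(im[150:300,250:450],None,fx=4,fy=4))"
```

```text
t 2.6 pos [ 344.1 -242.1  298.4] tooly ang -104.4 z [-0.003 -0.001 -1.   ] F [-0.1 -0.5  0.5] w 0.3 j [-0.22  0.16 -0.62  0.   -0.8   1.54]
[ 87.8 -23.7  -1.9]
```

View pics/t1.png

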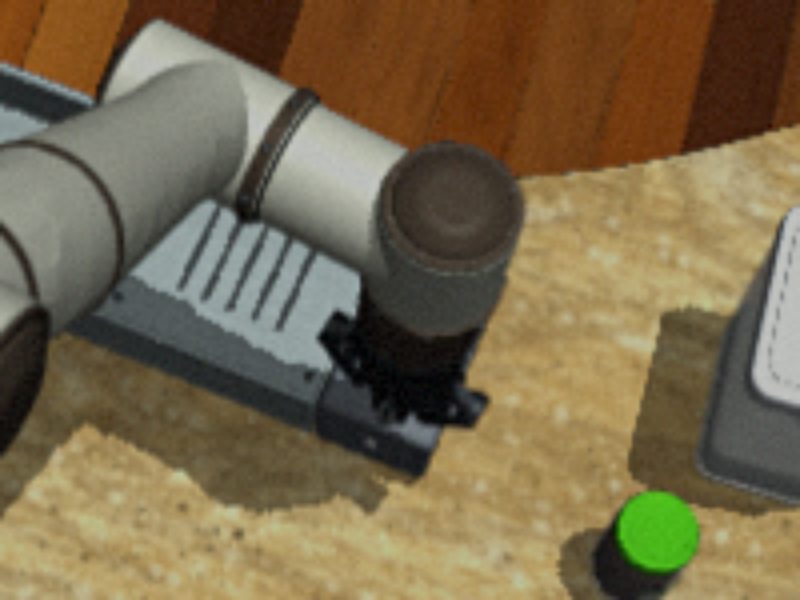

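```bash
python3 -m jog '[[[15,-4,0,0],[30,-8,0,0],[45,-12,0,0],[60,-16,0,0],[75,-20,0,0]]]'; python3 -m jog '[[[0,0,0,0],[-20,5,0,0],[-50,13,0,0],[-80,20,0,0],[-80,20,-40,0]]]'; python3 -c "
from h import *
show()
for n in P:
  im,d=arm.get_image(n);cv2.imwrite(f'pics/{n}2.png',cv2.resize(im[150:300,230:430],None,fx=4,fy=4))
print(shift([345,-242,404]))"
```

```text
clock: 3.28
position: [422.3, -241.0, 295.6]
ee_rot: [0.992, -0.126, -0.004, 0.0]
contact_force: [-0.7, -0.3, -0.2]
gripper_width: 0.1
clock: 3.9
position: [336.5, -239.9, 333.9]
ee_rot: [0.992, -0.127, -0.008, -0.001]
contact_force: [1.8, -0.5, 0.5]
gripper_width: -0.3
t 3.9 pos [ 336.5 -239.9  333.9] tooly ang -104.5 z [-0.016  0.004 -1.   ] F [ 1.8 -0.5  0.5] w -0.3 j [-0.22  0.1  -0.58 -0.   -0.91  1.54]
[  4.7   0.1 -64.3]
```

View pics/scene2.png

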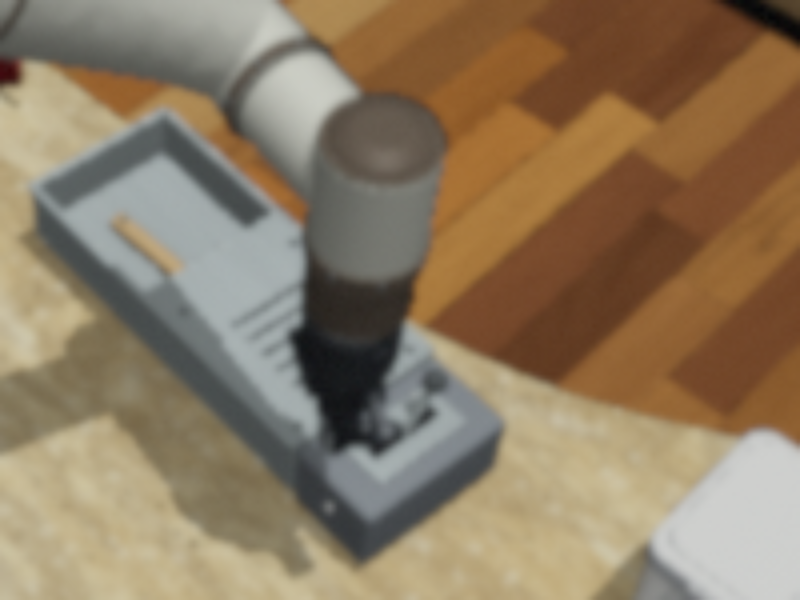

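```bash
python3 - <<'E'
from h import *
for y in (80,88,95): print(y,l2w([-9.5-.078*y,y,41]))
g=l2w([-9.5-.078*88,88,41])[0];print(shift([345,-240,400]),shift([g[0]-0,g[1],400]))
E
python3 -m jog '[[[5,0,-40,5],[15,-20,-66,15],[28,-75,-66,25],[40,-135,-66,35],[50,-190,-66,45]]]' 50; python3 -c "
from h import *
show();g=l2w([-9.5-.078*88,88,41])[0];print(shift([g[0],g[1],400]))"
```

```text
80 [[439.62489411  70.58866374  41.        ]]
88 [[439.91709413  78.60764093  41.        ]]
95 [[440.17276915  85.62424597  41.        ]]
[  4.2  -1.9 -60.3] [  16.9 -334.1  -60.9]
clock: 4.62
position: [429.6, -83.7, 405.3]
ee_rot: [0.879, -0.476, 0.001, 0.001]
contact_force: [0.5, -0.2, -0.7]
gripper_width: 49.8
t 4.62 pos [429.6 -83.7 405.3] tooly ang -146.9 z [ 0.001 -0.002 -1.   ] F [ 0.5 -0.2 -0.7] w 49.8 j [ 0.18  0.06 -0.42  0.   -1.09  0.39]
[-130.3  -97.4    5. ]
```

Remaining spin: 35° to reach -182.

```bash
python3 -m jog '[[[-30,-22,0,9],[-65,-49,0,18],[-98,-73,0,27],[-130,-97,0,35],[-130,-97,5,35]]]' >/dev/null; python3 -c "
from h import *
show();g=l2w([-9.5-.078*88,88,41])[0];print(g,shift([g[0],g[1],300]))
for n in P:
  im,d=arm.get_image(n);cv2.imwrite(f'pics/{n}3.png',cv2.resize(im[140:290,200:400],None,fx=4,fy=4))"
```

```text
t 5.25 pos [439.9  80.1 399.8] tooly ang 178.3 z [ 0.001 -0.002 -1.   ] F [ 0.1  0.2 -1.2] w 50.1 j [ 0.55  0.08 -0.41  0.   -1.08 -0.58]
[439.91709413  78.60764093  41.        ] [ 1.3  0.1 99.8]
```

View pics/scene3.png

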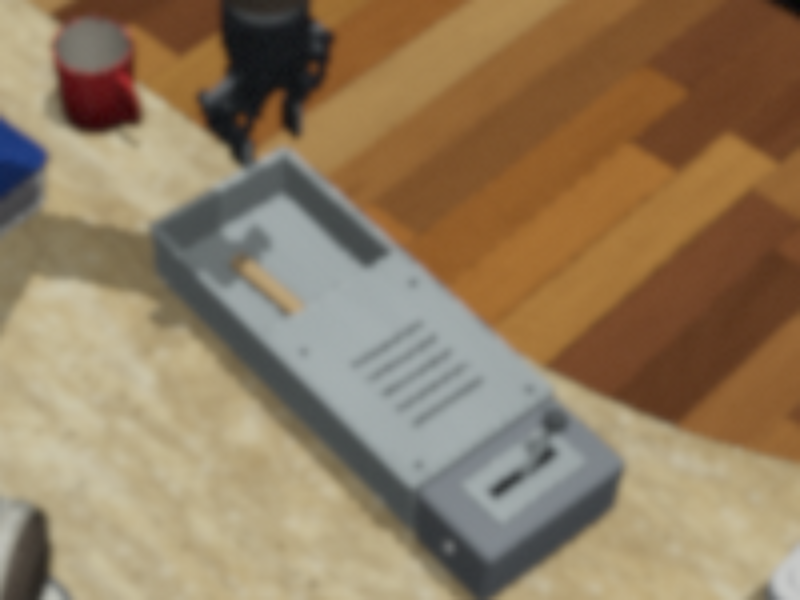

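View pics/top3.png

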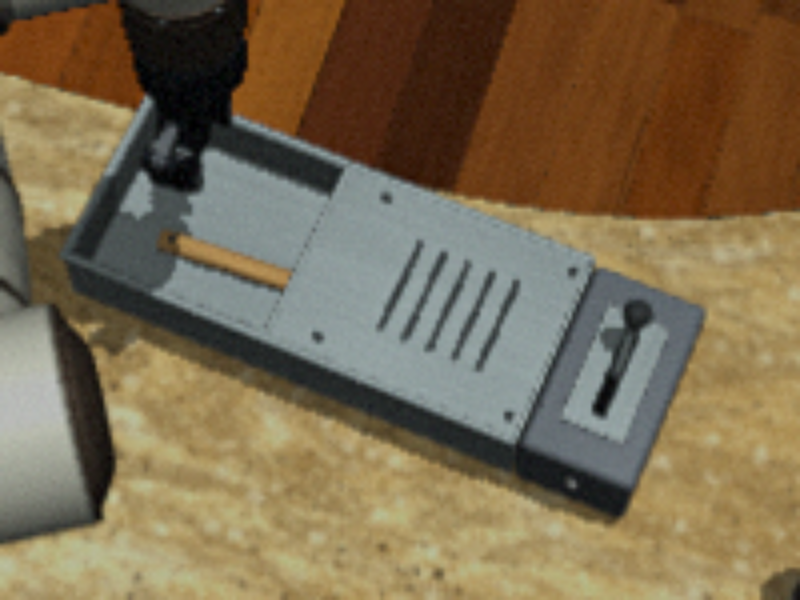

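```bash
python3 -m jog '[[[1,0,40,0],[1,0,80,0],[1,0,120,0],[1,0,150,0],[1,0,160,0]]]' 46 >/dev/null; python3 -c "
from h import *
show();g=l2w([-9.5-.078*88,88,41])[0];print(shift([g[0],g[1],209]))
for n in P:
  im,d=arm.get_image(n);cv2.imwrite(f'pics/{n}4.png',cv2.resize(im[140:290,200:400],None,fx=4,fy=4))"
```

```text
t 5.97 pos [438.6  75.5 237.5] tooly ang 178.1 z [-0.005 -0.005 -1.   ] F [ 0.6 -0.  -0.4] w 46.2 j [ 0.54  0.3  -0.64  0.   -0.64 -0.57]
[-3.3 -1.4 28.4]
```

View pics/top4.png

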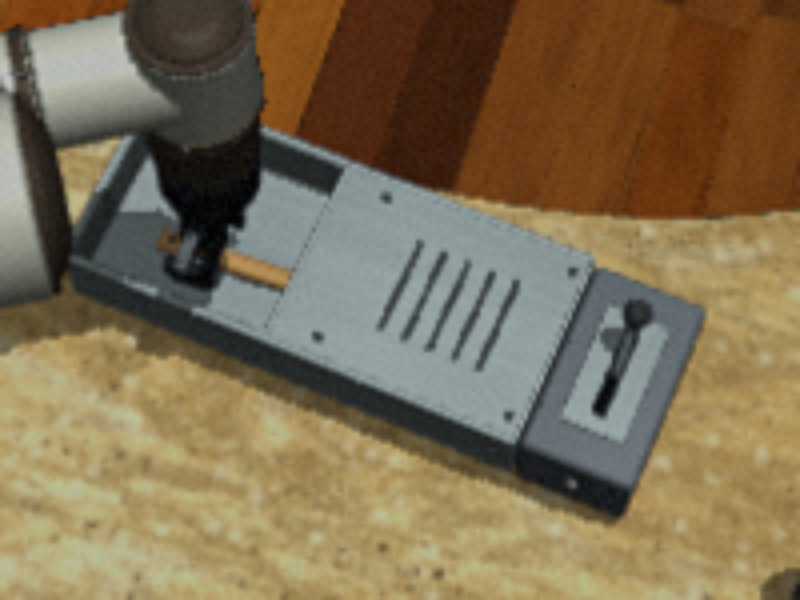

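View pics/scene4.png

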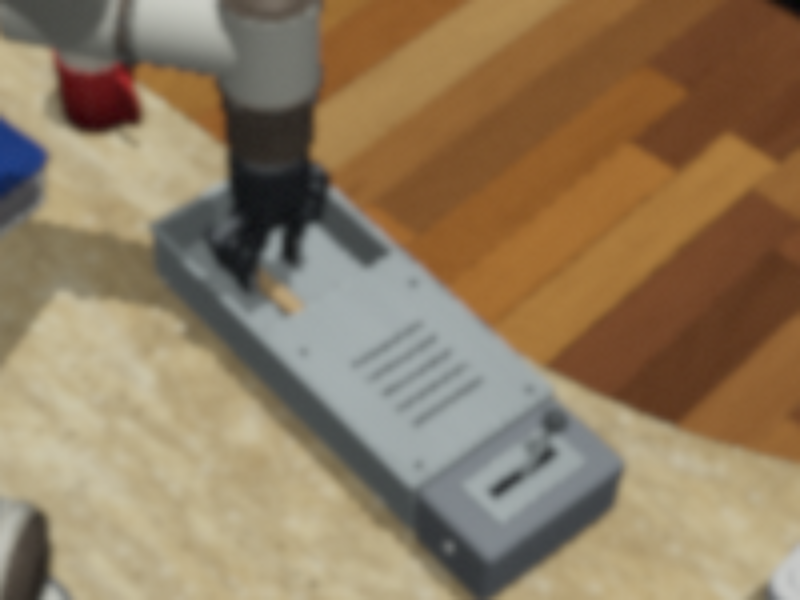

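```bash
python3 -m jog '[[[-3,-1,8,0],[-3,-1,16,0],[-3,-1,22,0],[-3,-1,27,0],[-3,-1,27,0]]]' >/dev/null; python3 -c "
from h import *
show();g=l2w([-9.5-.078*88,88,41])[0];print(shift([g[0],g[1],208]))"
```

```text
t 6.7 pos [440.   78.9 211.1] tooly ang 178.2 z [-0.004 -0.004 -1.   ] F [ 0.2 -1.1 -0. ] w 46.0 j [ 0.54  0.35 -0.66  0.   -0.57 -0.58]
[0.3 0.1 3.1]
```

```bash
python3 -m jog '[[[0,0,2,0],[0,0,2,0],[0,0,2,0],[0,0,2,0],[0,0,2,0]]]' 8; python3 -m jog '[[[0,0,0,0],[0,0,0,0],[0,0,0,0],[0,0,0,0],[0,0,0,0]]]' 8;python3 -c "
from h import *
show()"
```

```text
clock: 7.32
position: [440.1, 79.0, 209.3]
ee_rot: [-0.696, 0.718, -0.0, -0.003]
contact_force: [0.4, 0.0, 0.9]
gripper_width: 16.0
clock: 7.95
position: [440.1, 79.0, 209.3]
ee_rot: [-0.696, 0.718, -0.0, -0.003]
contact_force: [-0.3, 0.6, 1.0]
gripper_width: 16.3
t 7.95 pos [440.1  79.  209.3] tooly ang 178.2 z [-0.003 -0.004 -1.   ] F [-0.3  0.6  1. ] w 16.3 j [ 0.54  0.35 -0.66  0.   -0.56 -0.58]
```

```bash
python3 -m jog '[[[-3,0,-5,0],[-6,0,-10,0],[-9,0,-15,0],[-12,0,-20,0],[-12,0,-20,0]]]' >/dev/null;python3 -c "
from h import *
show();print(arm.read_state()['wrist_torque'].round(2))
for n in P:
  im,d=arm.get_image(n);cv2.imwrite(f'pics/{n}5.png',cv2.resize(im[140:290,200:400],None,fx=4,fy=4))"
```

```text
t 8.57 pos [440.7  91.4 229.8] tooly ang 178.2 z [-0.002 -0.003 -1.   ] F [-0.4 -0.  -1.5] w 16.7 j [ 0.57  0.32 -0.64  0.   -0.62 -0.6 ]
[ 0.14 -0.05 -0.05]
```

View pics/top5.png

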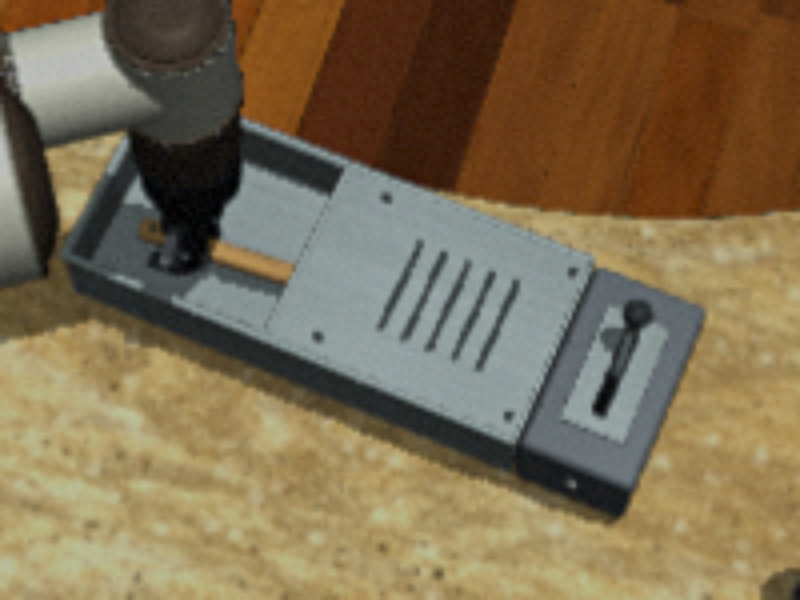

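View pics/scene5.png

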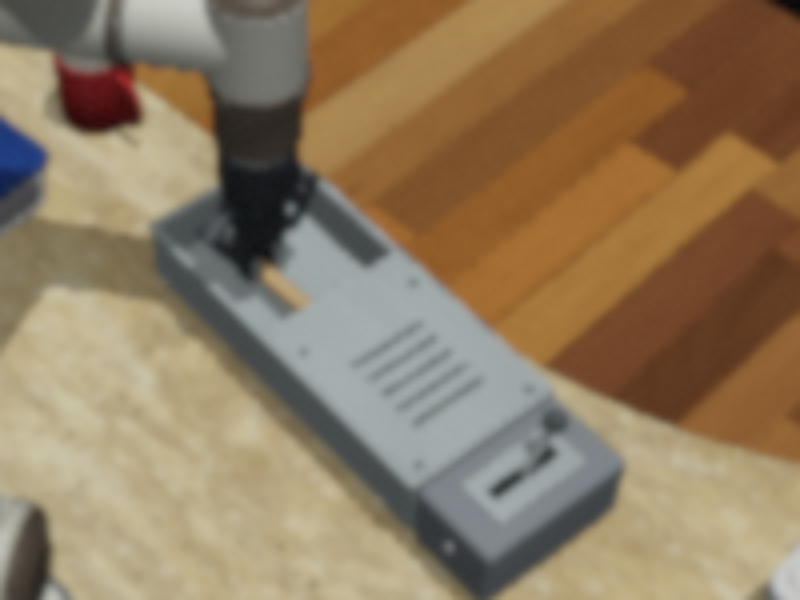

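```bash
python3 -m jog '[[[-1,0,-5,0],[-2,0,-10,0],[-3,0,-15,0],[-4,0,-20,0],[-5,0,-25,0]]]' >/dev/null;python3 -c "
from h import *
show();print(arm.read_state()['wrist_torque'].round(2))
for n in P:
  im,d=arm.get_image(n);np.save(f'pics/{n}6.npy',d);cv2.imwrite(f'pics/{n}6.png',cv2.resize(im[140:290,200:400],None,fx=4,fy=4))
  b,r=im[...,0].astype(int),im[...,2].astype(int);C=cloud(n,d);L=w2l(C.reshape(-1,3)).reshape(420,560,3)
  m=(r-b>35)&(d>0)&(abs(L[...,0])<70)&(L[...,1]>15)&(L[...,1]<200)&(L[...,2]>30)&(L[...,2]<160)
  q=L[m];q=q[np.argsort(q[:,1])]
  for a in range(10,200,15):
    k=(q[:,1]>=a)&(q[:,1]<a+15)
    if k.sum()>3: print(n,a,k.sum(),np.median(q[k],0).round(1))
"
```

```text
t 9.3 pos [440.3  96.  254. ] tooly ang 178.1 z [-0.004 -0.004 -1.   ] F [-0.6  0.2 -5.6] w 16.4 j [ 0.58  0.28 -0.61  0.   -0.69 -0.61]
[ 0.59  0.06 -0.04]
scene 25 14 [-16.7  34.8  84. ]
scene 40 15 [-18.9  48.9  84.9]
scene 55 16 [-20.7  62.8  87.6]
scene 70 15 [-22.9  77.4  88.3]
scene 85 16 [-20.8  91.1  89.6]
top 25 28 [-14.7  31.5  84.1]
top 40 25 [-16.1  48.   86.7]
top 55 22 [-17.9  61.1  88.3]
top 70 25 [-18.3  78.5  88.1]
top 85 19 [-20.   89.9  91.3]
top 130 8 [-28.8 139.6  96. ]
top 145 8 [-25.9 150.4  94.6]
```

```bash
python3 -c "
import cv2,numpy as np
cv2.imwrite('pics/b6.png',np.hstack([cv2.resize(cv2.imread(f'pics/{n}6.png'),(400,300)) for n in('top','scene')]))"
```

```text
(no output)
```

View pics/b6.png

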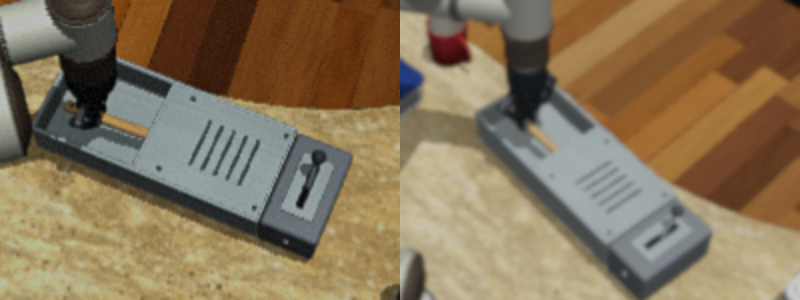

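```bash
cat >> h.py <<'E'
def spat(tag):
  show();print(arm.read_state()['wrist_torque'].round(2));ims=[]
  for n in P:
    im,d=arm.get_image(n);ims.append(im)
    b,r=im[...,0].astype(int),im[...,2].astype(int);L=w2l(cloud(n,d).reshape(-1,3)).reshape(420,560,3)
    m=(r-b>35)&(d>0)&(abs(L[...,0])<80)&(L[...,1]>-150)&(L[...,1]<330)&(L[...,2]>30)&(L[...,2]<600)
    q=L[m]
    for a in range(-150,330,20):
      k=(q[:,1]>=a)&(q[:,1]<a+20)
      if k.sum()>3: print(n,k.sum(),np.median(q[k],0).round(0))
  cv2.imwrite(f'pics/{tag}.png',np.hstack([cv2.resize(i[60:290,160:400],None,fx=1.66,fy=1.66) for i in ims]))
E
python3 -m jog '[[[0,0,-4,0],[0,0,-8,0],[0,0,-12,0],[0,0,-15,0],[0,0,-15,0]]]' >/dev/null;python3 -c "
from h import *
spat('p7')"
```

```text
t 10.03 pos [440.2  96.2 269.2] tooly ang 178.1 z [-0.004 -0.003 -1.   ] F [-1.2  1.8 -5.3] w 15.7 j [ 0.58  0.25 -0.59  0.   -0.74 -0.61]
[ 1.1   0.36 -0.15]
scene 23 [-19.  40.  88.]
scene 28 [-18.  61.  93.]
scene 52 [ -8.  75. 178.]
scene 23 [ 18.  98. 169.]
scene 25 [-56. 117. 293.]
scene 4 [-74. 203. 432.]
top 13 [-16.  26.  87.]
top 35 [-16.  40.  89.]
top 35 [-19.  60.  95.]
top 31 [-18.  80.  98.]
top 15 [-17.  93. 101.]
top 6 [-17. 125. 377.]
top 32 [-27. 144. 293.]
top 11 [-25. 154. 119.]
top 5 [-62. 205. 427.]
```

```bash
python3 -m jog '[[[-12,0,-2,0],[-25,0,-5,0],[-38,0,-7,0],[-50,0,-10,0],[-60,0,-12,0]]]' >/dev/null;python3 -c "
from h import *
spat('p8')"
```

```text
t 10.75 pos [442.6 157.5 281.6] tooly ang 178.2 z [-0.003 -0.003 -1.   ] F [ 1.  -0.5 -0.4] w 15.9 j [ 0.69  0.26 -0.53  0.   -0.78 -0.72]
[ 0.08 -0.02 -0.09]
scene 6 [-16.  29.  88.]
scene 25 [-18.  40.  89.]
scene 22 [-20.  60.  94.]
scene 18 [-21.  79.  99.]
scene 18 [-22. 100. 102.]
scene 26 [-23. 120. 108.]
scene 48 [-18. 138. 116.]
scene 42 [ 13. 159. 174.]
scene 30 [-60. 179. 278.]
top 24 [-13.  26.  84.]
top 42 [-14.  38.  88.]
top 34 [-16.  60.  93.]
top 34 [-19.  79. 100.]
top 35 [-20. 101. 103.]
top 34 [-21. 120. 106.]
top 34 [-23. 141. 111.]
top 18 [-21. 155. 118.]
top 17 [  6. 184. 458.]
top 29 [-30. 204. 325.]
top 18 [-33. 216. 128.]
```

View pics/p8.png

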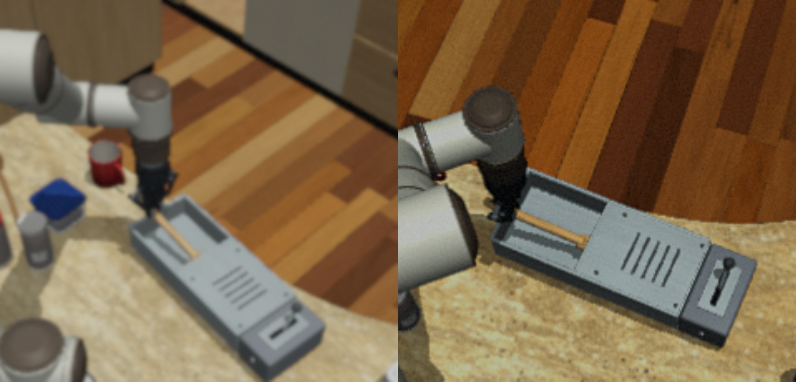

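```bash
python3 -m jog '[[[-10,0,-1,0],[-21,0,-3,0],[-32,0,-5,0],[-44,0,-8,0],[-55,0,-11,0]]]' >/dev/null;python3 -c "
from h import *
spat('p9')"
```

```text
t 11.47 pos [444.5 213.5 292.6] tooly ang 178.2 z [-0.002 -0.003 -1.   ] F [ 0.1 -0.4 -1. ] w 16.0 j [ 0.78  0.28 -0.46  0.   -0.83 -0.81]
[0.07 0.   0.  ]
scene 84 [-17.  40.  80.]
scene 66 [-15.  60.  87.]
scene 38 [-19.  79.  94.]
scene 24 [-24.  98.  99.]
scene 21 [-22. 123. 105.]
scene 21 [-26. 142. 110.]
scene 27 [-27. 159. 114.]
scene 33 [-27. 183. 121.]
scene 49 [-24. 196. 128.]
scene 39 [  5. 216. 188.]
scene 10 [-65. 233. 297.]
top 36 [-13.  26.  76.]
top 115 [-14.  39.  81.]
top 108 [-16.  59.  86.]
top 73 [-17.  79.  93.]
top 36 [-18.  99. 101.]
top 34 [-22. 119. 106.]
top 36 [-23. 141. 111.]
top 33 [-25. 160. 117.]
top 46 [-23. 183. 120.]
top 44 [-28. 199. 124.]
top 15 [-26. 214. 128.]
top 4 [-64. 236. 255.]
top 12 [-40. 265. 138.]
top 12 [-35. 273. 139.]
```

View pics/p9.png

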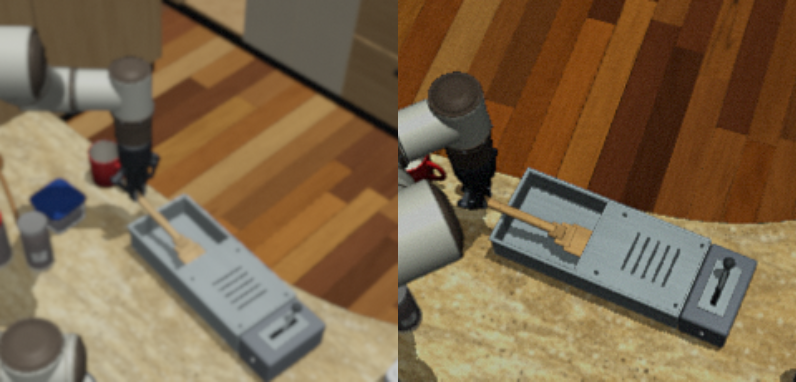

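```bash
python3 -m jog '[[[-11,0,-2,0],[-22,0,-4,0],[-33,0,-6,0],[-44,0,-8,0],[-52,0,-10,0]]]' >/dev/null;python3 -c "
from h import *
spat('p10')"
```

```text
t 12.2 pos [446.3 266.6 302.9] tooly ang 178.3 z [-0.001 -0.002 -1.   ] F [ 0.2  0.1 -1.3] w 16.1 j [ 0.85  0.31 -0.39  0.   -0.87 -0.88]
[ 0.1  -0.04 -0.01]
scene 39 [-21.  44.  79.]
scene 78 [-15.  60.  82.]
scene 76 [-20.  80.  86.]
scene 77 [-18. 100.  92.]
scene 55 [-22. 120.  98.]
scene 40 [-22. 137. 105.]
scene 27 [-25. 157. 111.]
scene 26 [-29. 181. 116.]
scene 24 [-30. 199. 121.]
scene 24 [-32. 219. 124.]
scene 41 [-30. 243. 135.]
scene 42 [-15. 265. 170.]
scene 20 [-49. 279. 248.]
scene 4 [-68. 292. 324.]
top 55 [-20.  45.  79.]
top 115 [-14.  60.  82.]
top 115 [-16.  80.  87.]
top 118 [-18. 100.  92.]
top 99 [-20. 119.  99.]
top 54 [-22. 138. 106.]
top 36 [-24. 161. 113.]
top 40 [-27. 180. 118.]
top 41 [-29. 201. 122.]
top 38 [-31. 220. 127.]
top 60 [-27. 240. 134.]
top 40 [-32. 260. 136.]
top 5 [  0. 300. 479.]
top 17 [-40. 322. 150.]
```

View pics/p10.png

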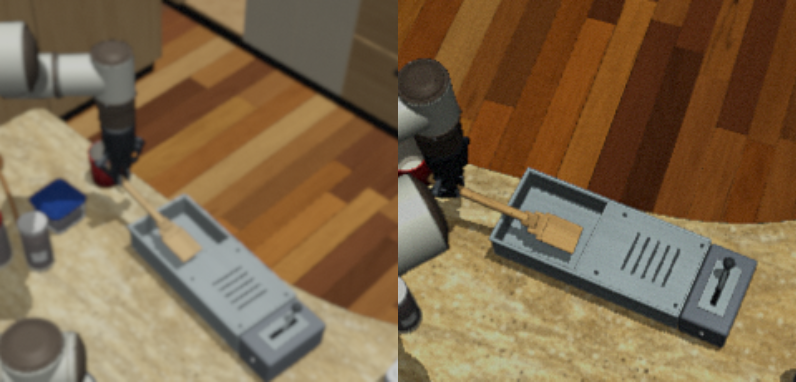

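```bash
python3 -m jog '[[[-2,0,-8,0],[-4,0,-22,0],[-5,0,-40,0],[-5,0,-60,0],[-5,0,-80,0]]]' >/dev/null;python3 -m jog '[[[0,0,-15,0],[0,0,-30,0],[0,0,-45,0],[0,0,-55,0],[0,0,-60,0]]]' >/dev/null;python3 -m jog '[[[0,0,0,0],[0,0,0,0],[0,0,0,0],[0,0,0,0],[0,0,0,0]]]'; python3 -c "
from h import *
spat('p11')"
```

```text
clock: 14.18
position: [446.6, 271.6, 445.3]
ee_rot: [-0.697, 0.717, -0.0, 0.0]
contact_force: [-0.3, -0.7, -0.6]
gripper_width: 16.3
t 14.18 pos [446.6 271.6 445.3] tooly ang 178.3 z [ 0. -0. -1.] F [-0.3 -0.7 -0.6] w 16.3 j [ 0.86  0.18 -0.17  0.   -1.22 -0.89]
[ 0.13 -0.02  0.02]
scene 22 [-27.  48. 219.]
scene 87 [-10.  60. 222.]
scene 80 [-17.  80. 228.]
scene 85 [-18. 100. 232.]
scene 82 [-21. 120. 238.]
scene 49 [-23. 139. 244.]
scene 36 [-25. 160. 252.]
scene 30 [-26. 182. 257.]
scene 28 [-30. 200. 261.]
scene 27 [-32. 219. 266.]
scene 28 [-32. 241. 271.]
scene 36 [-33. 264. 276.]
scene 38 [  6. 274. 334.]
top 39 [-21.  47. 221.]
top 134 [-14.  60. 223.]
top 136 [-16.  80. 229.]
top 138 [-18. 101. 233.]
top 113 [-21. 120. 240.]
top 77 [-23. 139. 247.]
top 50 [-25. 160. 253.]
top 51 [-27. 180. 258.]
top 46 [-28. 201. 263.]
top 48 [-32. 220. 267.]
top 51 [-32. 240. 273.]
top 58 [-30. 263. 279.]
top 25 [  3. 273. 322.]
top 12 [-68. 298. 438.]
top 9 [-43. 327. 292.]
```

View pics/p11.png

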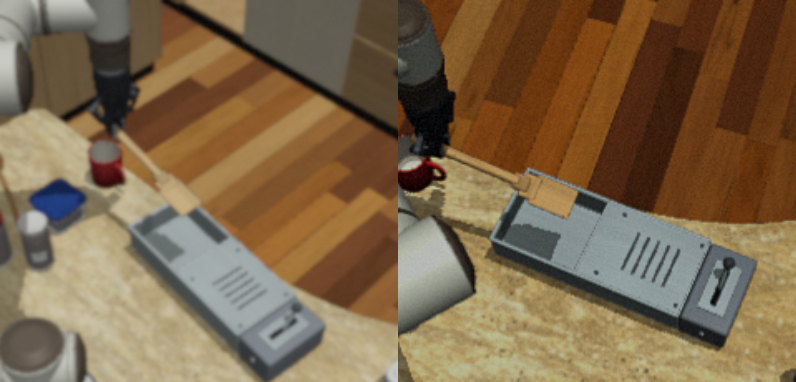

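```bash
python3 -c "
from h import *
show();arm.job_done()"
```

```text
t 14.28 pos [446.6 271.6 445.4] tooly ang 178.3 z [ 0.001  0.    -1.   ] F [-0.7 -0.3 -1.9] w 16.4 j [ 0.86  0.18 -0.17  0.   -1.22 -0.89]
the job is handed in; nothing more can be done
```

The warmer is off and the spatula is out. I handed the job in at 14.3 s with the spatula held still in the gripper. First I pushed the lever over to the back. Then I took the spatula by the handle, tilted it against the cover edge, drew it out diagonally through the opening and lifted it.

**What the last checks showed:**
- **Spatula height:** its lowest part, the blade end, is at about z 210 mm, roughly 120 mm above the cover; you asked for at least 50 mm. It is not touching anything.
- **Lever:** the knob still leans to the back in the last pictures.
- **Bystanders:** the mug and tub are where they were in the earlier views. I compared them by eye, not by measurement. I did not work out which of the small lidded containers is the jar; nothing went near any of them.
- **Forces:** the highest wrist reading I took was about 6 N, while tilting the spatula. Readings were only taken between moves.

**Disagreements:** the gripper reads 16 mm on the 18 mm handle, although the hold stayed steady. The warmer's fitted position had errors of up to about 2 pixels, which caused no trouble.

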